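# Push a power module out of its test bay and stand it on the leaning inspection stand

### The arm

A 6-joint arm with a two-finger parallel gripper is mounted at the origin on the work surface. World frame = base frame: x ahead of the robot, y to its left, z up, the work surface at z = 0. Lengths are in m, angles in degrees, forces in N, time in s.
With the tool pointing down it reaches from about 0.375 to 0.9 m from the base axis. Payload 3.1 kg.
Tool frame: the origin (TCP) lies at the very end of the fingers, on their centre line; the grasp point (between the pads) lies 19 mm behind it (bot.tcp_to_grasp is the distance from the TCP to the grasp point, in m); z points along the fingers, y is the line along which they close (so a half turn about z gives the same grasp; the last joint's range is limited). The gripper opens to 87 mm and grips with 3 to 60 N. Pads are 19 mm wide; open, the fingers measure 117 mm over their backs; the gripper's body (75 mm by 190 mm) begins 51 mm behind the grasp point.
Start: joints at [59.616, 30.224, 82.088, -0, 67.689, -10.227], TCP at [0.215, 0.587, 0.201] pointing down, gripper open.
Joint ranges: [-176.69, 176.69], [-43.24, 126.21], [12.49, 139.97], [-82, 262], [0, 151.66], [-163.58, 163.58]. Speed limits (degrees/s): [159.86, 159.86, 180, 180, 180, 180].

### API

Orientations are given as a 3x3 rotation matrix whose columns are the frame's x, y, z axes.
In Python, from rig import telemetry, capture, camera_info, job, bot gives the robot as it stands. The module is installed in compiled form; this text tells all that it offers.
- The arm moves only by the tool carry_out, never from a script. Its argument "deltas" is a list that holds one entry, the list of rows, each a list of 7 numbers: the shift along the tool's x, y, z scaled (see below), then the turn, a rotation vector about the tool's x, y, z scaled (see below), then the closure, from -1 (fully open) to 1 (shut). In form: [[[dx, dy, dz, ax, ay, az, claw], ...]]. A call has exactly 10 rows; each row is the pose to reach, as a shift and turn from the pose commanded when the call began, along the tool's axes at that moment, turning the shorter way round; what a row does not reach only later rows make up. The controller multiplies each number of a shift by 15 cm and each number of a turn by 360 degrees. A row lasts 1/12 s, in which the tool goes at most 41.7 mm and 7.16 degrees, less where a joint would pass 70% of its speed; a pose out of reach is approached as far as the arm can. A call with a number of a shift or a turn outside -1 to 1 is refused whole. A call with a gripper value outside its range is refused whole. The fingers move at their own pace and stop on an object; the grip force is fixed at half the most. Time passes only in rows, so rows that repeat a pose let the fingers close, or fill a call up. It gives the time, the measured TCP pose, the force, the opening and the grip force at its end, in the units of the state.
- telemetry.read_state(): the state, without advancing time (a new reading comes with each control period).
- capture(name): name is "scene" or "top" or "wrist"; returns the picture (384x512x3 uint8, red, green, blue); there is no depth.
- camera_info(name): a dict with "mtx" (3x3 intrinsics, pixels), "cam_to_world" (4x4, takes a point from camera to world coordinates); the wrist camera has in their place "T_tool_cam" (4x4, takes a point from camera to tool coordinates, whose origin is the TCP and whose axes are the flange's). Camera axes: x right, y down, z forward; pixel columns grow to the right and rows downward; lengths in m; the calibration is good to about 2 mm. A picture is of the moment at which its call begins: read the wrist's pose just before it. camera_info takes no time and is no camera call.
- job.hand_in(): hands the job in; it is judged then, once.
The state is a dict: "time_s": time; "joint_positions": joint angles; "qvel": joint speeds; "tau": joint torques, N m; "position": TCP position; "tcp_rot": TCP orientation; "force": force on the tool from outside, world axes, zero at the start; "moment": the same for the moment, N m; "opening": opening from 0.0 (shut) to 1.0 (fully open); "grasp_force": force on a finger pad.
Only numpy, scipy, OpenCV 4.12 (cv2) and the standard library are available. Lean on these libraries where they do the work, as an engineer would, in place of code of your own. Each camera call takes 0.05 s, during which the arm holds its last target. There are 200 camera calls.

### The job

Push the bay's orange ejector tab all the way to its stop so that the blue module comes out, then take the module and carry it to the inspection stand. Set it gently, still the same way up, with its long bottom edge on the narrow yellow ledge, centred, leaning flat against the sloping backrest; feel for the ledge, whose height is not known, and let go only when the module is fully supported, so that it neither drops nor topples. Leave the carton, the tape roll and the jar where they are.

Things in the scene. Friction and masses are not known exactly. Their poses are not given: they have to be found in the camera images.
- bay: Fixed grey test bay, 190 x 70 x 119 mm. Origin: centre of its underside, on the table. Open end at its x = -70 mm. Channel 33 mm wide, x -70 to 100 mm, floor 10 mm above the table, 8 mm walls; a roof 113 to 119 mm up, with a 12 mm slot, covers the module. The ejector pushes the module out towards the bay's -x; it slides level on the floor and stays where left.
- ejector (a joint): Ejector travel (m): 0 at rest, 0.075 at the stop, growing as the tab goes towards the bay's -x. Its pusher starts 2 to 4 mm behind the module; at the stop about 70 mm of the module stands out of the bay. A spring (2 N at rest, 6 N at the stop) returns it when let go; the module stays out. The module's friction adds up to 7 N.
- ejector_tab (a point): Centre of the upright orange tab on top of the bay: 10 (bay x) x 40 (bay y) x 46 mm high, 127 to 173 mm above the table. A steel bar, top 127 mm above the table, runs 60 mm from it towards the bay's +x. Push its +x face, or pinch it, and move it towards the bay's -x. Axes as the bay's.
- module: Blue plug-in power module, 140 x 28 x 100 mm (x, y, z), about 0.25 to 0.5 kg, standing on its long edge, silver faceplate at its -x end. Origin: centre of its underside. Starts inside the bay with its axes along the bay's and its -x end about flush with the bay's open end. Grip it across its 28 mm thickness. No reading while it is held.
- stand: Fixed stand: dark steel foot 130 x 110 x 10 mm; origin: centre of its underside. Carries the backrest and, in front of it, a yellow ledge square to it: 80 mm long (backrest y), 40 mm deep, outer lip 4 mm thick rising 8 mm. The ledge's top is clamped at backrest z = 0 to 20 mm, different each time and not reported: find it by touch or sight. It is firm under 40 N.
- backrest: Aluminium plate on the stand, 70 mm wide, leaning 28 degrees, top towards the stand's -x. z: up the slope; y: level, along the ledge; x: square out of its front face. Origin: on that face, mid-width, 75 mm above the table. Face from z = -28 to 56 mm; fingers near the module's top pass above it. A seated module has its origin at x = 14 mm, y = 0, z = ledge; either end may be left.
- carton: Loose cardboard box, 90 x 60 x 45 mm, a bystander. Origin: centre of its underside.
- tape: Loose yellow tape roll lying flat, 80 mm across, 30 mm high, a bystander. Origin: centre of its underside.
- jar: Loose jar, 64 mm across, 90 mm high, a bystander. Origin: centre of its underside.

How it is judged:
By the outcome, as a careful person would: the job done as asked, in the order asked, and still so for the second after the job is handed in, with the robot touching nothing.
It also fails if it takes over 54 s, if anything falls off the work surface, if the arm or the gripper's body presses on something with over 40 N, if the wrist force passes 120 N, or if a joint passes its speed limit or range.

## Working session

There is one attempt and no reset: what is moved stays moved. The work goes in short steps, Python scripts to look and compute and a tool call to move; the robot and the scene stay as the last step left them, time stands still between calls to the robot, and variables do not carry over. Pictures are saved under pics/ and viewed, at most 10 in all, crops included, and the job is handed in when it is done.

Besides the shell and the picture viewer there is one more tool, called after "Emit:" in YAML: its name, and indented under it one key for each argument. carry_out: Moves the arm, as the interface text tells. Its arguments: {"type":"object","properties":{"deltas":{"type":"array","items":{"type":"array","items":{"type":"array","items":{"type":"number"}}}}},"required":["deltas"]}

```bash
mkdir -p pics; python3 - <<'E'
from rig import telemetry, capture, camera_info, job, bot
import cv2,numpy as np
for n in("scene","top"):
    im=capture(n); cv2.imwrite(f"pics/{n}0.png",im[:,:,::-1]); i=camera_info(n); print(n,np.round(i["mtx"],1).tolist(),np.round(i["cam_to_world"],3).tolist())
print(camera_info("wrist")); s=telemetry.read_state(); print(s)
E
```

```text
scene [[467.1, 0.0, 254.1], [0.0, 467.1, 191.4], [0.0, 0.0, 1.0]] [[-0.864, 0.355, -0.358, 0.962], [0.504, 0.586, -0.634, 0.602], [-0.016, -0.728, -0.685, 0.746], [0.0, 0.0, 0.0, 1.0]]
top [[359.2, 0.0, 254.0], [0.0, 359.2, 194.4], [0.0, 0.0, 1.0]] [[0.029, -0.995, 0.098, 0.577], [-1.0, -0.029, 0.001, 0.014], [0.002, -0.098, -0.995, 0.751], [0.0, 0.0, 0.0, 1.0]]
{'mtx': array([[274.33565418,   0.        , 258.66587037],
       [  0.        , 274.33565418, 193.09093204],
       [  0.        ,   0.        ,   1.        ]]), 'T_tool_cam': array([[-3.75247937e-04, -9.53965738e-01, -2.99915370e-01,
         8.31707605e-02],
       [ 9.99999856e-01, -4.72943236e-04,  2.53150616e-04,
         1.91231938e-04],
       [-3.83339960e-04, -2.99915232e-01,  9.53965779e-01,
        -1.83182402e-01],
       [ 0.00000000e+00,  0.00000000e+00,  0.00000000e+00,
         1.00000000e+00]])}
{'time_s': 0.1, 'joint_positions': array([ 5.96150717e+01,  3.02739684e+01,  8.21485568e+01, -9.24716933e-04,
        6.76898045e+01, -1.02262433e+01]), 'qvel': array([-0.06087904, -0.04271904, -0.19351802, -0.03699047,  0.0611811 ,
       -0.1206357 ]), 'tau': array([ 1.41068494e-04, -4.40986991e+01, -1.77151108e+01,  6.35412242e-02,
        5.33752958e-02, -5.24390839e-05]), 'position': array([0.21499535, 0.58611336, 0.20016872]), 'tcp_rot': array([[-9.38743721e-01,  3.44614667e-01, -9.78765652e-04],
       [ 3.44615896e-01,  9.38742243e-01, -1.69879113e-03],
       [ 3.33380324e-04, -1.93202771e-03, -9.99998078e-01]]), 'force': array([-0.94849704,  1.06936175,  0.25322389]), 'moment': array([ 0.04743752, -0.03190433,  0.05863079]), 'grasp_force': 0.0, 'opening': 1.0015281879970792}
```

View pics/scene0.png

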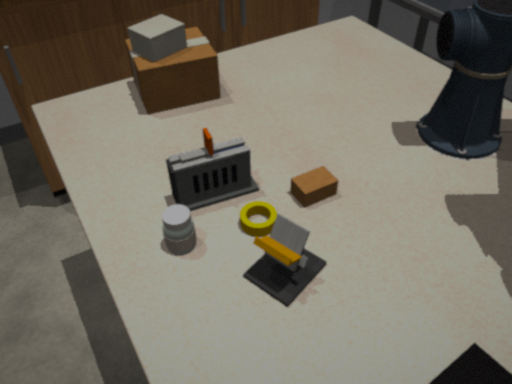

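View pics/top0.png

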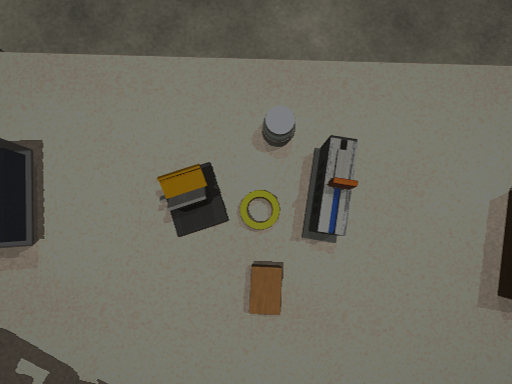

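The scene shows the bay with its orange tab at about (208,140), the stand with its yellow ledge at (278,250), and the jar, tape and carton. In the top view the tab is at (345,183), blue shows in the slot down to (335,233), so the open end faces the robot. The stand is at about (195,200). I'll zoom in next.

```bash
python3 - <<'E'
import cv2,numpy as np
im=cv2.imread("pics/top0.png")
a=cv2.resize(im[120:250,295:370],None,fx=4.6,fy=4.6,interpolation=cv2.INTER_CUBIC)
b=cv2.resize(im[150:250,145:240],None,fx=4.6,fy=4.6,interpolation=cv2.INTER_CUBIC)
c=np.zeros((600,800,3),np.uint8); c[:a.shape[0],:a.shape[1]]=a; c[:b.shape[0],350:350+b.shape[1]]=b
cv2.imwrite("pics/z1.png",cv2.convertScaleAbs(c,alpha=1.5))
im=cv2.imread("pics/scene0.png")
cv2.imwrite("pics/z2.png",cv2.convertScaleAbs(cv2.resize(im[115:310,150:350],None,fx=3,fy=3,interpolation=cv2.INTER_CUBIC),alpha=1.5))
E
```

```text
(no output)
```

View pics/z1.png

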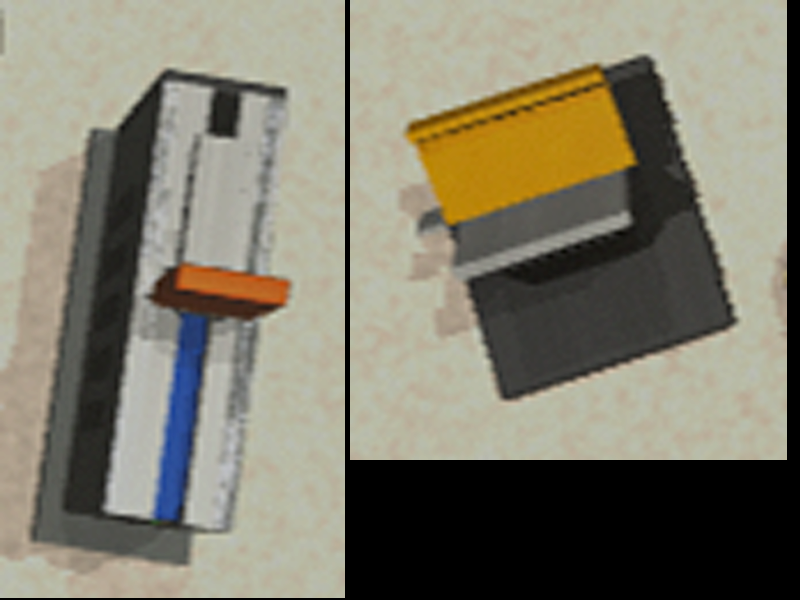

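View pics/z2.png

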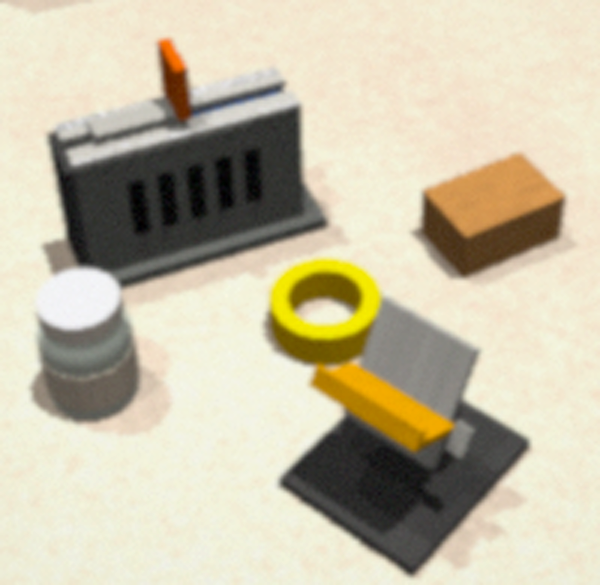

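Both crops show clear corners for the bay roof, base, tab top, stand foot, backrest top edge and ledge lip. I'll cast rays from them now.

```bash
cat > h.py <<'E'
import numpy as np
from rig import camera_info
def ray(cam,uv):
    i=camera_info(cam); T=i["cam_to_world"]; d=T[:3,:3]@np.linalg.solve(i["mtx"],[uv[0],uv[1],1]); return T[:3,3],d
def onz(cam,uv,z):
    o,d=ray(cam,uv); return o+d*(z-o[2])/d[2]
def tri(u1,u2,c1="top",c2="scene"):
    o,d=ray(c1,u1); p,e=ray(c2,u2); s=np.linalg.lstsq(np.c_[d,-e],p-o,rcond=None)[0]
    a=o+d*s[0]; b=p+e*s[1]; return (a+b)/2, np.linalg.norm(a-b)
E
python3 - <<'E'
from h import *
np.set_printoptions(precision=4,suppress=True)
A=lambda u,v:((u+.5)/4.6-.5+295,(v+.5)/4.6-.5+120)
B=lambda u,v:((u-350+.5)/4.6-.5+145,(v+.5)/4.6-.5+150)
C=lambda u,v:((u+.5)/3-.5+150,(v+.5)/3-.5+115)
for n,f,z,ps in [("roof FL FR NR NL",A,.119,[(168,76),(286,92),(230,530),(105,513)]),("base NL NR FL",A,.01,[(33,540),(188,563),(92,130)]),
 ("tab FL FR NR NL",A,.173,[(180,265),(290,283),(287,305),(177,292)]),("slot near L,R; far L,R",A,.119,[(154,520),(180,522),(213,90),(240,93)]),
 ("foot FR NR NL",B,.01,[(650,57),(735,322),(508,400)]),("back top L R rear; front",B,.1244,[(456,278),(630,223),(455,270),(630,213)])]:
    P=np.array([onz("top",f(*p),z) for p in ps]); print(n,"\n",P)
    for a,b in zip(P,P[1:]): print("  len %.4f ang %.1f"%(np.linalg.norm(b-a),np.degrees(np.arctan2(*(b-a)[1::-1]))))
print("lip outer corners",tri(B(408,128),C(450,425)),tri(B(600,64),C(318,368)))
print("back top corners",tri(B(455,272),C(478,350)),tri(B(630,215),C(385,298)))
print("jar top",onz("top",(280,118),.09),"tape",onz("top",(260,210),.03),"carton",onz("top",(266,290),.045))
E
```

```text
roof FL FR NR NL 
 [[ 0.7484 -0.1202  0.119 ]
 [ 0.7433 -0.1663  0.119 ]
 [ 0.5728 -0.1451  0.119 ]
 [ 0.5779 -0.0975  0.119 ]]
  len 0.0464 ang -96.2
  len 0.1718 ang 172.9
  len 0.0478 ang 83.9
base NL NR FL 
 [[ 0.5651 -0.0849  0.01  ]
 [ 0.557  -0.154   0.01  ]
 [ 0.7518 -0.1089  0.01  ]]
  len 0.0696 ang -96.8
  len 0.2000 ang 13.0
tab FL FR NR NL 
 [[ 0.6657 -0.1134  0.173 ]
 [ 0.6604 -0.1523  0.173 ]
 [ 0.6525 -0.1512  0.173 ]
 [ 0.656  -0.1124  0.173 ]]
  len 0.0392 ang -97.8
  len 0.0079 ang 172.4
  len 0.0389 ang 84.8
slot near L,R; far L,R 
 [[ 0.5757 -0.1162  0.119 ]
 [ 0.5753 -0.1261  0.119 ]
 [ 0.7433 -0.1378  0.119 ]
 [ 0.7424 -0.1483  0.119 ]]
  len 0.0099 ang -92.7
  len 0.1684 ang -4.0
  len 0.0106 ang -94.8
foot FR NR NL 
 [[0.7153 0.1097 0.01  ]
 [0.5964 0.0668 0.01  ]
 [0.5588 0.1666 0.01  ]]
  len 0.1265 ang -160.2
  len 0.1066 ang 110.6
back top L R rear; front 
 [[0.6069 0.165  0.1244]
 [0.6298 0.1    0.1244]
 [0.61   0.1656 0.1244]
 [0.6336 0.1001 0.1244]]
  len 0.0689 ang -70.7
  len 0.0685 ang 106.8
  len 0.0696 ang -70.2
lip outer corners (array([0.6567, 0.1943, 0.1168]), np.float64(0.01992481966284548)) (array([0.6908, 0.1177, 0.1109]), np.float64(0.00555105643916425))
back top corners (array([0.6079, 0.1662, 0.1252]), np.float64(0.0031021413744141487)) (array([0.6315, 0.101 , 0.1244]), np.float64(0.003098905991486159))
jar top [ 0.7884 -0.0296  0.09  ] tape [0.6169 0.0025 0.03  ] carton [ 0.4625 -0.013   0.045 ]
```

```bash
cat >> h.py <<'E'
from rig import telemetry
from scipy.spatial.transform import Rotation as Ro
def frame(yaw,tilt=0):
    """tool pointing down, tool x at yaw; tilt (deg) turns it about tool x"""
    c,s=np.cos(np.radians(yaw)),np.sin(np.radians(yaw))
    return np.array([[c,s,0],[s,-c,0],[0,0,-1.]])@Ro.from_rotvec([np.radians(tilt),0,0]).as_matrix()
def go(p,R,st=None):
    st=st or telemetry.read_state(); M=st["tcp_rot"]
    d=M.T@(np.array(p)-st["position"])/.15; a=np.degrees(Ro.from_matrix(M.T@R).as_rotvec())/360
    print("t %.2f pos %s F %s open %.3f gf %.1f"%(st["time_s"],np.round(st["position"],4),np.round(st["force"],1),st["opening"],st["grasp_force"]))
    print("delta",np.round(d,4),"turn",np.round(a,4))
E
python3 -c "
from h import *
R=frame(109.8); print(frame(109.8,28)[:,2],frame(109.8,-28)[:,2])
go([.655,.14,.24],R)"
```

```text
[-0.44171676 -0.15902782 -0.88294759] [ 0.44171676  0.15902782 -0.88294759]
t 0.10 pos [0.215  0.5861 0.2002] F [-0.9  1.1  0.3] open 1.002 gf 0.0
delta [-3.7785 -1.7815 -0.2634] turn [-3.00e-04  1.00e-04  1.39e-01]
```

Emit:
carry_out:
  deltas:
    - [[-0.95, -0.445, -0.07, 0, 0, 0, -1], [-0.95, -0.445, -0.07, 0, 0, 0, -1], [-0.95, -0.445, -0.07, 0, 0, 0, -1], [-0.95, -0.445, -0.07, 0, 0, 0, -1], [-0.95, -0.445, -0.07, 0, 0, 0, -1], [-0.95, -0.445, -0.07, 0, 0, 0, -1], [-0.95, -0.445, -0.07, 0, 0, 0, -1], [-0.95, -0.445, -0.07, 0, 0, 0, -1], [-0.95, -0.445, -0.07, 0, 0, 0, -1], [-0.95, -0.445, -0.07, 0, 0, 0, -1]]

```text
time_s: 0.93
position: [0.325, 0.4757, 0.2113]
tcp_rot: [[-0.939, 0.343, -0.0], [0.343, 0.939, -0.0], [0.0, -0.0, -1.0]]
force: [-0.3, -0.2, -0.8]
opening: 1.005
grasp_force: 0.0
```

Emit:
carry_out:
  deltas:
    - [[-0.95, -0.445, -0.07, 0, 0, 0, -1], [-0.95, -0.445, -0.07, 0, 0, 0, -1], [-0.95, -0.445, -0.07, 0, 0, 0, -1], [-0.95, -0.445, -0.07, 0, 0, 0, -1], [-0.95, -0.445, -0.07, 0, 0, 0, -1], [-0.95, -0.445, -0.07, 0, 0, 0, -1], [-0.95, -0.445, -0.07, 0, 0, 0, -1], [-0.95, -0.445, -0.07, 0, 0, 0, -1], [-0.95, -0.445, -0.07, 0, 0, 0, -1], [-0.95, -0.445, -0.07, 0, 0, 0, -1]]

```text
time_s: 1.77
position: [0.4357, 0.3642, 0.222]
tcp_rot: [[-0.94, 0.342, -0.0], [0.342, 0.94, -0.0], [0.0, -0.0, -1.0]]
force: [0.1, 0.7, -0.4]
opening: 0.999
grasp_force: 0.0
```

Emit:
carry_out:
  deltas:
    - [[-0.95, -0.445, -0.07, 0, 0, 0, -1], [-0.95, -0.445, -0.07, 0, 0, 0, -1], [-0.95, -0.445, -0.07, 0, 0, 0, -1], [-0.95, -0.445, -0.07, 0, 0, 0, -1], [-0.95, -0.445, -0.07, 0, 0, 0, -1], [-0.95, -0.445, -0.07, 0, 0, 0, -1], [-0.95, -0.445, -0.07, 0, 0, 0, -1], [-0.95, -0.445, -0.07, 0, 0, 0, -1], [-0.95, -0.445, -0.07, 0, 0, 0, -1], [-0.95, -0.445, -0.07, 0, 0, 0, -1]]

```text
time_s: 2.6
position: [0.5466, 0.2525, 0.2325]
tcp_rot: [[-0.939, 0.343, -0.0], [0.343, 0.939, -0.0], [0.0, -0.0, -1.0]]
force: [0.1, 0.7, 0.4]
opening: 1.001
grasp_force: 0.0
```

Emit:
carry_out:
  deltas:
    - [[-0.95, -0.445, -0.07, 0, 0, 0.139, 1], [-0.95, -0.445, -0.07, 0, 0, 0.139, 1], [-0.95, -0.445, -0.07, 0, 0, 0.139, 1], [-0.95, -0.445, -0.07, 0, 0, 0.139, 1], [-0.95, -0.445, -0.07, 0, 0, 0.139, 1], [-0.95, -0.445, -0.07, 0, 0, 0.139, 1], [-0.95, -0.445, -0.07, 0, 0, 0.139, 1], [-0.95, -0.445, -0.07, 0, 0, 0.139, 1], [-0.95, -0.445, -0.07, 0, 0, 0.139, 1], [-0.95, -0.445, -0.07, 0, 0, 0.139, 1]]

```text
time_s: 3.43
position: [0.6581, 0.1403, 0.2431]
tcp_rot: [[-0.342, 0.94, -0.0], [0.94, 0.342, -0.0], [0.0, -0.0, -1.0]]
force: [-0.5, 0.8, -0.3]
opening: 0.325
grasp_force: 0.0
```

```bash
python3 - <<'E'
from h import *
from rig import capture
import cv2,pickle
go([.690,-.1355,.22],frame(173.1))
st=telemetry.read_state(); im=capture("wrist"); pickle.dump(st,open("w1.pkl","wb"))
cv2.imwrite("pics/w1.png",cv2.resize(im[:,:,::-1],(800,600),interpolation=cv2.INTER_CUBIC)); 
E
```

```text
t 3.43 pos [0.6581 0.1403 0.2431] F [-0.5  0.8 -0.3] open 0.325 gf 0.0
delta [-1.8005 -0.4291  0.1538] turn [-0.     -0.     -0.1752]
```

View pics/w1.png

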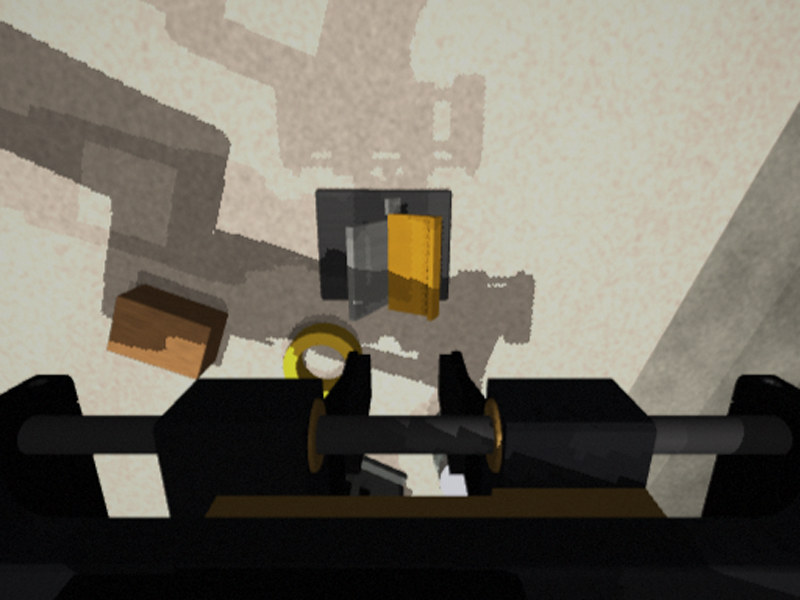

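The wrist view shows the stand nearly axis-aligned: foot corners (316,190), (451,190), (449,300), (321,300), backrest top edge at x≈350, ledge inner edge at x≈388 and lip at x≈441.

```bash
python3 - <<'E'
from h import *
import pickle,cv2
np.set_printoptions(precision=4,suppress=True)
st=pickle.load(open("w1.pkl","rb")); i=camera_info("wrist"); M=np.eye(4); M[:3,:3]=st["tcp_rot"]; M[:3,3]=st["position"]; T=M@i["T_tool_cam"]
def W(u,v):
    u=(u+.5)*.64-.5; v=(v+.5)*.64-.5; return T[:3,3],T[:3,:3]@np.linalg.solve(i["mtx"],[u,v,1])
def wz(p,z): o,d=W(*p); return o+d*(z-o[2])/d[2]
P=np.array([wz(p,.01) for p in [(316,190),(451,190),(449,300),(321,300)]]); print("foot",P,P.mean(0))
ang=lambda a,b:np.degrees(np.arctan2(*(b-a)[1::-1]))
print([ang(P[a],P[b]) for a,b in((0,1),(3,2),(3,0),(2,1))])
im=cv2.imread("pics/w1.png")
for v in (240,260,290,310): print(v,[im[v,x].tolist() for x in range(340,364,2)])
for x in (349,357): 
    a,b=wz((x-2,227),.1244),wz((x,320),.1244); print("rim",x,a,b,(a+b)/2,ang(b,a))
yaw=np.radians(19.8); xh=np.array([np.cos(yaw),np.sin(yaw),0]); t=np.radians(28)
n=xh*np.cos(t)+np.array([0,0,np.sin(t)]); up=-xh*np.sin(t)+np.array([0,0,np.cos(t)])
# face origin candidates from rim (front edge) midpoint
for x in (352,357):
    m=(wz((x-2,227),.1244)+wz((x,320),.1244))/2; O=m-.056*up
    r=[]
    for p in [(388,213),(388,308)]:
        o,d=W(*p); q=o+d*(n@(O-o))/(n@d); r.append((q-O)@up)
    print("O",O,"ledge z",r, "lateral of ledge ends")
pickle.dump((n,up),open("br.pkl","wb"))
E
```

```text
foot [[0.5581 0.1708 0.01  ]
 [0.6775 0.2142 0.01  ]
 [0.7159 0.1129 0.01  ]
 [0.5936 0.0684 0.01  ]] [0.6363 0.1416 0.01  ]
[np.float64(19.994402788669902), np.float64(20.01377276255996), np.float64(109.12973861040756), np.float64(110.78332915036852)]
240 [[57, 59, 59], [59, 59, 59], [59, 58, 59], [101, 104, 105], [140, 145, 147], [134, 139, 141], [127, 132, 133], [75, 79, 80], [78, 80, 83], [82, 86, 86], [81, 84, 85], [81, 85, 86]]
260 [[26, 26, 25], [26, 24, 25], [24, 25, 26], [51, 51, 53], [144, 149, 151], [142, 146, 149], [139, 144, 147], [95, 98, 100], [82, 86, 87], [84, 85, 87], [81, 85, 85], [82, 86, 88]]
290 [[29, 30, 29], [29, 30, 29], [25, 25, 25], [32, 32, 31], [51, 53, 53], [70, 74, 74], [70, 71, 73], [65, 67, 68], [55, 57, 57], [56, 59, 59], [56, 58, 59], [57, 59, 59]]
310 [[103, 114, 124], [102, 114, 123], [101, 113, 123], [102, 113, 124], [94, 102, 111], [77, 80, 82], [74, 76, 77], [70, 73, 73], [60, 63, 64], [59, 62, 61], [58, 60, 61], [57, 60, 61]]
rim 349 [0.6053 0.1673 0.1244] [0.6278 0.1018 0.1244] [0.6165 0.1346 0.1244] 108.92540552173818
rim 357 [0.6106 0.1692 0.1244] [0.6334 0.1039 0.1244] [0.622  0.1365 0.1244] 109.2464315778528
O [0.6433 0.1442 0.075 ] ledge z [np.float64(0.0021378857739181474), np.float64(0.0034386020464368095)] lateral of ledge ends
O [0.6467 0.1454 0.075 ] ledge z [np.float64(0.00932660848223854), np.float64(0.010603695700956917)] lateral of ledge ends
```

Emit:
carry_out:
  deltas:
    - [[-0.95, 0, 0, 0, 0, 0, 1], [-0.95, 0, 0, 0, 0, 0, 1], [-0.95, 0, 0, 0, 0, 0, 1], [-0.95, 0, 0, 0, 0, 0, 1], [-0.95, 0, 0, 0, 0, 0, 1], [-0.95, 0, 0, 0, 0, 0, 1], [-0.95, 0, 0, 0, 0, 0, 1], [-0.95, 0, 0, 0, 0, 0, 1], [-0.95, 0, 0, 0, 0, 0, 1], [-0.95, 0, 0, 0, 0, 0, 1]]

```text
time_s: 4.32
position: [0.7064, 0.0072, 0.2433]
tcp_rot: [[-0.341, 0.94, 0.0], [0.94, 0.341, 0.0], [0.0, 0.0, -1.0]]
force: [-0.4, 0.0, -0.2]
opening: 0.005
grasp_force: 0.0
```

Emit:
carry_out:
  deltas:
    - [[-0.85, -0.43, 0.1, 0, 0, -0.1752, 1], [-0.85, -0.43, 0.1, 0, 0, -0.1752, 1], [-0.85, -0.43, 0.1, 0, 0, -0.1752, 1], [-0.85, -0.43, 0.1, 0, 0, -0.1752, 1], [-0.85, -0.43, 0.1, 0, 0, -0.1752, 1], [-0.85, -0.43, 0.1, 0, 0, -0.1752, 1], [-0.85, -0.43, 0.1, 0, 0, -0.1752, 1], [-0.85, -0.43, 0.1, 0, 0, -0.1752, 1], [-0.85, -0.43, 0.1, 0, 0, -0.1752, 1], [-0.85, -0.43, 0.1, 0, 0, -0.1752, 1]]

```text
time_s: 5.15
position: [0.6892, -0.1355, 0.2282]
tcp_rot: [[-0.993, 0.121, 0.0], [0.121, 0.993, -0.0], [-0.0, 0.0, -1.0]]
force: [0.4, 0.7, 0.1]
opening: 0.004
grasp_force: 0.0
```

```bash
python3 - <<'E'
from h import *
c,s=np.cos(np.radians(6.9)),np.sin(np.radians(6.9))
go([.645+.047*c,-.130-.047*s,.142],frame(173.1))
E
```

```text
t 5.15 pos [ 0.6892 -0.1355  0.2282] F [0.4 0.7 0.1] open 0.004 gf 0.0
delta [-0.0162  0.0009  0.5748] turn [ 0.      0.     -0.0002]
```

Emit:
carry_out:
  deltas:
    - [[0, 0, 0.25, 0, 0, 0, 1], [0, 0, 0.45, 0, 0, 0, 1], [0, 0, 0.57, 0, 0, 0, 1], [0, 0, 0.57, 0, 0, 0, 1], [0.06, 0, 0.57, 0, 0, 0, 1], [0.12, 0, 0.57, 0, 0, 0, 1], [0.18, 0, 0.57, 0, 0, 0, 1], [0.24, 0, 0.57, 0, 0, 0, 1], [0.3, 0, 0.57, 0, 0, 0, 1], [0.36, 0, 0.57, 0, 0, 0, 1]]

```text
time_s: 5.98
position: [0.6408, -0.13, 0.1446]
tcp_rot: [[-0.992, 0.126, 0.013], [0.126, 0.992, -0.002], [-0.013, -0.001, -1.0]]
force: [8.9, 0.6, -6.3]
opening: 0.001
grasp_force: 4.2
```

```bash
python3 - <<'E'
from h import *
c,s=np.cos(np.radians(6.9)),np.sin(np.radians(6.9))
go([.645-.044*c,-.130+.044*s,.142],frame(173.1))
E
```

```text
t 5.98 pos [ 0.6408 -0.13    0.1446] F [ 8.9  0.6 -6.3] open 0.001 gf 4.2
delta [0.2657 0.0015 0.0137] turn [-0.0001  0.0021 -0.001 ]
```

Emit:
carry_out:
  deltas:
    - [[0.03, 0, 0, 0, 0, 0, 1], [0.06, 0, 0, 0, 0, 0, 1], [0.09, 0, 0, 0, 0, 0, 1], [0.12, 0, 0, 0, 0, 0, 1], [0.15, 0, 0, 0, 0, 0, 1], [0.18, 0, 0, 0, 0, 0, 1], [0.2, 0, 0, 0, 0, 0, 1], [0.22, 0, 0, 0, 0, 0, 1], [0.24, 0, 0, 0, 0, 0, 1], [0.25, 0, 0, 0, 0, 0, 1]]

```text
time_s: 6.82
position: [0.6049, -0.1253, 0.1448]
tcp_rot: [[-0.992, 0.127, 0.015], [0.127, 0.992, -0.002], [-0.015, -0.0, -1.0]]
force: [10.6, 0.3, -7.4]
opening: 0.004
grasp_force: 4.9
```

Emit:
carry_out:
  deltas:
    - [[0.01, 0, 0, 0, 0, 0, 1], [0.01, 0, 0, 0, 0, 0, 1], [0.02, 0, 0, 0, 0, 0, 1], [0.02, 0, 0, 0, 0, 0, 1], [0.03, 0, 0, 0, 0, 0, 1], [0.03, 0, 0, 0, 0, 0, 1], [0.03, 0, 0, 0, 0, 0, 1], [0.03, 0, 0, 0, 0, 0, 1], [0.03, 0, 0, 0, 0, 0, 1], [0.03, 0, 0, 0, 0, 0, 1]]

```text
time_s: 7.65
position: [0.6007, -0.1247, 0.1447]
tcp_rot: [[-0.992, 0.127, 0.015], [0.127, 0.992, -0.002], [-0.015, -0.0, -1.0]]
force: [9.7, 0.6, -6.7]
opening: 0.005
grasp_force: 4.7
```

Emit:
carry_out:
  deltas:
    - [[0.01, 0, 0, 0, 0, 0, 1], [0.02, 0, 0, 0, 0, 0, 1], [0.03, 0, 0, 0, 0, 0, 1], [0.03, 0, 0, 0, 0, 0, 1], [0.04, 0, 0, 0, 0, 0, 1], [0.04, 0, 0, 0, 0, 0, 1], [0.04, 0, 0, 0, 0, 0, 1], [0.04, 0, 0, 0, 0, 0, 1], [0.04, 0, 0, 0, 0, 0, 1], [0.04, 0, 0, 0, 0, 0, 1]]

```text
time_s: 8.48
position: [0.5993, -0.1246, 0.1451]
tcp_rot: [[-0.992, 0.128, 0.025], [0.128, 0.992, -0.004], [-0.025, -0.0, -1.0]]
force: [17.4, 1.4, -12.2]
opening: 0.006
grasp_force: 8.4
```

```bash
python3 - <<'E'
from rig import capture
import cv2,numpy as np
im=capture("top")[:,:,::-1]; cv2.imwrite("pics/t2.png",im); s=capture("scene")[:,:,::-1]; cv2.imwrite("pics/s2.png",s)
c=np.hstack([cv2.resize(im[120:270,290:390],(400,600),interpolation=2),cv2.resize(s[110:230,150:230+0],(400,600),interpolation=2)])
cv2.imwrite("pics/z3.png",cv2.convertScaleAbs(c,alpha=1.5))
E
```

```text
(no output)
```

View pics/z3.png

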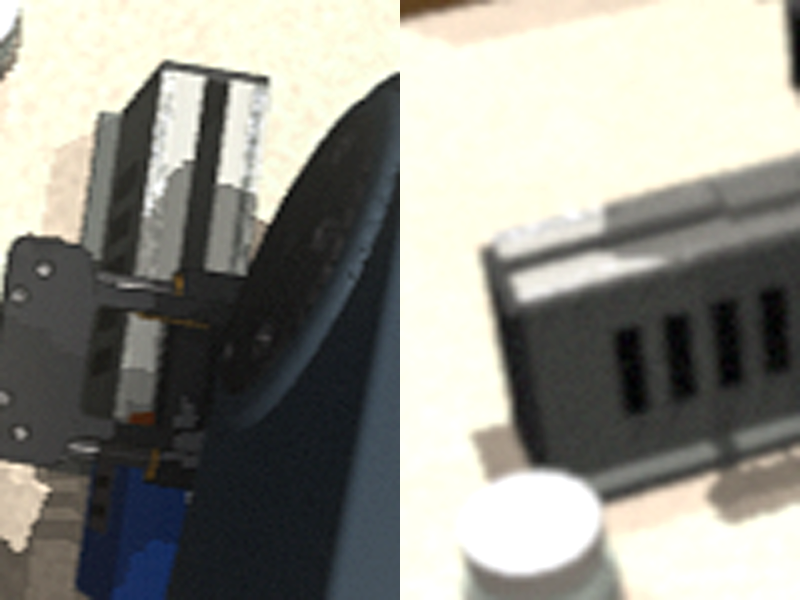

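The fingers hide the tab in the scene view. The top view shows the blue module standing well out of the bay at about (130,530). At 17 N, which exceeds the 13 N maximum from spring plus friction, with almost no further travel, the tab is at its stop. I'll ease the tab back, then rise.

Emit:
carry_out:
  deltas:
    - [[-0.06, 0, 0, 0, 0, 0, 1], [-0.14, 0, 0, 0, 0, 0, 1], [-0.22, 0, 0, 0, 0, 0, 1], [-0.3, 0, 0, 0, 0, 0, 1], [-0.38, 0, 0, 0, 0, 0, 1], [-0.46, 0, 0, 0, 0, 0, 1], [-0.54, 0, 0, 0, 0, 0, 1], [-0.62, 0, 0, 0, 0, 0, 1], [-0.66, 0, -0.15, 0, 0, 0, 1], [-0.66, 0, -0.4, 0, 0, 0, 1]]

```text
time_s: 9.42
position: [0.6853, -0.1349, 0.1999]
tcp_rot: [[-0.992, 0.125, -0.006], [0.125, 0.992, 0.003], [0.007, 0.002, -1.0]]
force: [0.3, 0.1, -0.4]
opening: 0.007
grasp_force: 0.0
```

```bash
python3 - <<'E'
from h import *
c,s=np.cos(np.radians(6.9)),np.sin(np.radians(6.9))
go([.645-.085*c,-.130+.085*s,.19],frame(173.1))
E
```

```text
t 9.42 pos [ 0.6853 -0.1349  0.1999] F [ 0.3  0.1 -0.4] open 0.007 gf 0.0
delta [ 0.8368 -0.0046  0.0713] turn [ 0.0003 -0.0011 -0.0009]
```

Emit:
carry_out:
  deltas:
    - [[0.84, -0.005, 0, 0, -0.001, -0.001, -1], [0.84, -0.005, 0, 0, -0.001, -0.001, -1], [0.84, -0.005, 0, 0, -0.001, -0.001, -1], [0.84, -0.005, 0, 0, -0.001, -0.001, -1], [0.84, -0.005, 0, 0, -0.001, -0.001, -1], [0.84, -0.005, 0, 0, -0.001, -0.001, -1], [0.84, -0.005, 0, 0, -0.001, -0.001, -1], [0.84, -0.005, 0, 0, -0.001, -0.001, -1], [0.84, -0.005, 0, 0, -0.001, -0.001, -1], [0.84, -0.005, 0, 0, -0.001, -0.001, -1]]

```text
time_s: 10.25
position: [0.5621, -0.1212, 0.2025]
tcp_rot: [[-0.993, 0.118, 0.007], [0.118, 0.993, -0.001], [-0.007, -0.0, -1.0]]
force: [-0.4, 0.6, 0.3]
opening: 0.684
grasp_force: 0.0
```

```bash
python3 - <<'E'
from h import *
from rig import capture
import cv2,pickle
c,s=np.cos(np.radians(6.9)),np.sin(np.radians(6.9))
go([.645-.085*c,-.130+.085*s,.074],frame(173.1))
st=telemetry.read_state(); im=capture("wrist"); pickle.dump(st,open("w2.pkl","wb"))
cv2.imwrite("pics/w2.png",cv2.convertScaleAbs(cv2.resize(im[:,:,::-1],(800,600),interpolation=cv2.INTER_CUBIC),alpha=1.5)); 
E
```

```text
t 10.25 pos [ 0.5621 -0.1212  0.2025] F [-0.4  0.6  0.3] open 0.684 gf 0.0
delta [0.0169 0.0085 0.8566] turn [-0.      0.0011  0.0004]
```

View pics/w2.png

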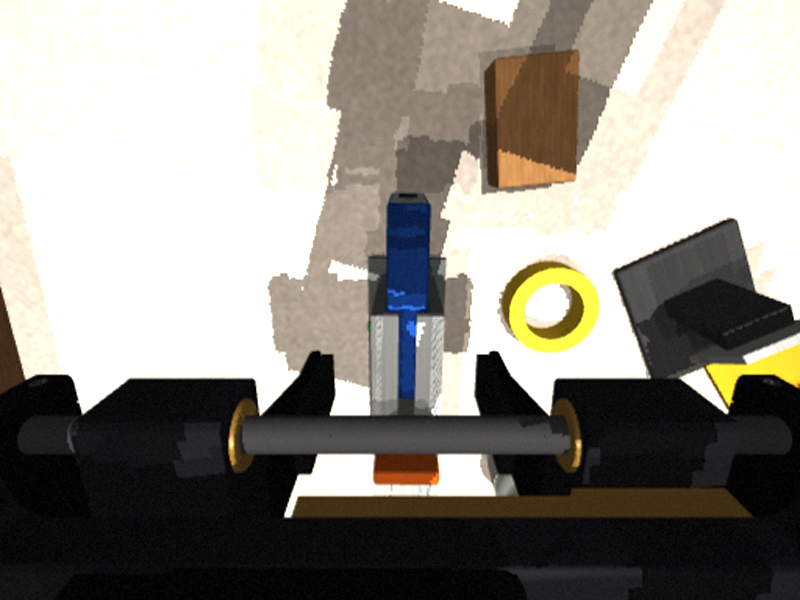

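The wrist view shows the module standing out of the bay. Its top runs from (387–429, 203) to the roof edge at v≈313, centred at u≈408, and the tab is back at rest.

```bash
python3 - <<'E'
from h import *
import pickle
st=pickle.load(open("w2.pkl","rb")); i=camera_info("wrist"); M=np.eye(4); M[:3,:3]=st["tcp_rot"]; M[:3,3]=st["position"]; T=M@i["T_tool_cam"]
def wz(p,z):
    o=T[:3,3]; d=T[:3,:3]@np.linalg.solve(i["mtx"],[(p[0]+.5)*.64-.5,(p[1]+.5)*.64-.5,1]); return o+d*(z-o[2])/d[2]
for n,p,z in [("mod FL",(387,203),.11),("mod FR",(429,203),.11),("mod ML",(387,305),.11),("mod MR",(430,305),.11),("roof L",(371,316),.119),("roof R",(443,315),.119),("face top",(408,195),.11)]: print(n,np.round(wz(p,z),4))
E
```

```text
mod FL [ 0.5002 -0.1246  0.11  ]
mod FR [ 0.5034 -0.0984  0.11  ]
mod ML [ 0.5671 -0.1334  0.11  ]
mod MR [ 0.5705 -0.1045  0.11  ]
roof L [ 0.5705 -0.1441  0.119 ]
roof R [ 0.5754 -0.0969  0.119 ]
face top [ 0.4969 -0.1109  0.11  ]
```

Emit:
carry_out:
  deltas:
    - [[0.017, 0.01, 0.2, 0, 0.001, 0, -1], [0.017, 0.01, 0.4, 0, 0.001, 0, -1], [0.017, 0.01, 0.55, 0, 0.001, 0, -1], [0.017, 0.01, 0.7, 0, 0.001, 0, -1], [0.017, 0.01, 0.8, 0, 0.001, 0, -1], [0.017, 0.01, 0.857, 0, 0.001, 0, -1], [0.017, 0.01, 0.857, 0, 0.001, 0, 1], [0.017, 0.01, 0.857, 0, 0.001, 0, 1], [0.017, 0.01, 0.857, 0, 0.001, 0, 1], [0.017, 0.01, 0.857, 0, 0.001, 0, 1]]

```text
time_s: 11.13
position: [0.5606, -0.1197, 0.0752]
tcp_rot: [[-0.993, 0.118, 0.002], [0.118, 0.993, -0.001], [-0.003, -0.001, -1.0]]
force: [0.3, 0.3, -0.4]
opening: 0.783
grasp_force: 0.0
```

Emit:
carry_out:
  deltas:
    - [[0, 0, 0, 0, 0, 0, 1], [0, 0, 0, 0, 0, 0, 1], [0, 0, 0, 0, 0, 0, 1], [0, 0, 0, 0, 0, 0, 1], [0, 0, 0, 0, 0, 0, 1], [0, 0, 0, 0, 0, 0, 1], [0, 0, 0, 0, 0, 0, 1], [0, 0, 0, 0, 0, 0, 1], [0, 0, 0, 0, 0, 0, 1], [0, 0, 0, 0, 0, 0, 1]]

```text
time_s: 11.97
position: [0.5596, -0.1193, 0.074]
tcp_rot: [[-0.993, 0.118, -0.0], [0.118, 0.993, -0.0], [0.0, -0.0, -1.0]]
force: [-0.9, 0.3, 2.3]
opening: 0.317
grasp_force: 29.9
```

Emit:
carry_out:
  deltas:
    - [[0.04, 0, -0.005, 0, 0, 0, 1], [0.1, 0, -0.005, 0, 0, 0, 1], [0.16, 0, -0.005, 0, 0, 0, 1], [0.22, 0, -0.005, 0, 0, 0, 1], [0.28, 0, -0.005, 0, 0, 0, 1], [0.34, 0, -0.005, 0, 0, 0, 1], [0.4, 0, -0.005, 0, 0, 0, 1], [0.46, 0, -0.005, 0, 0, 0, 1], [0.52, 0, -0.005, 0, 0, 0, 1], [0.56, 0, -0.005, 0, 0, 0, 1]]

```text
time_s: 12.8
position: [0.4744, -0.109, 0.0747]
tcp_rot: [[-0.993, 0.118, -0.001], [0.118, 0.993, 0.001], [0.001, 0.0, -1.0]]
force: [-0.2, -0.0, -4.9]
opening: 0.318
grasp_force: 29.9
```

Emit:
carry_out:
  deltas:
    - [[0.02, 0, -0.05, 0, 0, 0, 1], [0.02, 0, -0.15, 0, 0, 0, 1], [0.02, 0, -0.27, 0, 0, 0, 1], [0.02, 0, -0.4, 0, 0, 0, 1], [0.02, 0, -0.55, 0, 0, 0, 1], [0.02, 0, -0.7, 0, 0, 0, 1], [0.02, 0, -0.82, 0, 0, 0, 1], [0.02, 0, -0.92, 0, 0, 0, 1], [0.02, 0, -0.98, 0, 0, 0, 1], [0.02, 0, -1, 0, 0, 0, 1]]

```text
time_s: 13.63
position: [0.474, -0.1094, 0.2267]
tcp_rot: [[-0.993, 0.118, 0.004], [0.118, 0.993, -0.002], [-0.004, -0.001, -1.0]]
force: [0.4, 0.6, -5.1]
opening: 0.322
grasp_force: 29.9
```

```bash
python3 - <<'E'
from h import *
from rig import capture
import cv2
go([.5,.14,.26],frame(109.8))
s=capture("scene")[:,:,::-1]; t=capture("top")[:,:,::-1]; cv2.imwrite("pics/s3.png",s); cv2.imwrite("pics/t3.png",t)
cv2.imwrite("pics/z4.png",cv2.resize(s[60:260,140:400],None,fx=3,fy=3,interpolation=2))
st=telemetry.read_state(); print(st["moment"])
E
```

```text
t 13.63 pos [ 0.474  -0.1094  0.2267] F [ 0.4  0.6 -5.1] open 0.322 gf 29.9
delta [ 0.023   1.6713 -0.2245] turn [0.0002 0.0007 0.1762]
[0.02545025 0.08043922 0.02913842]
```

View pics/z4.png

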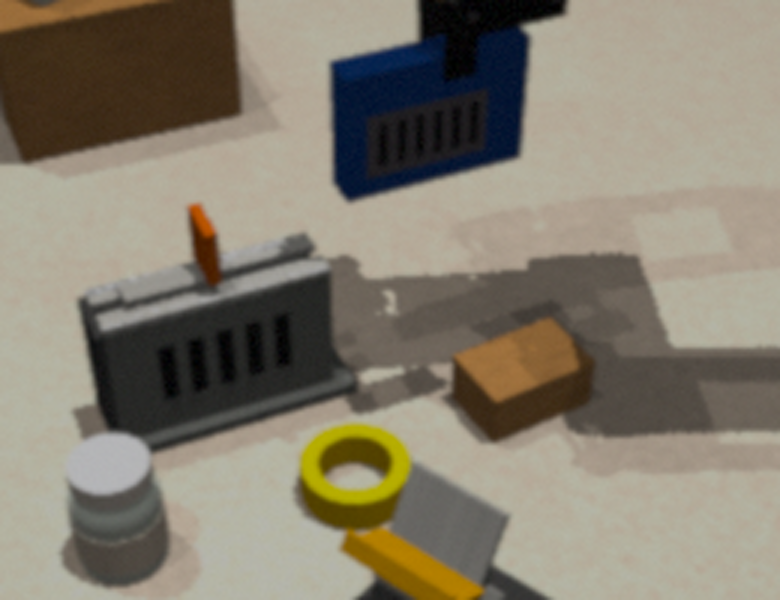

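The module is held level and upright, and the carton, tape, jar and bay are undisturbed. The side's bottom corners are at about (350,197) and (521,157) in this crop, which gives the grip offset.

```bash
python3 - <<'E'
from h import *
st=telemetry.read_state(); R=st["tcp_rot"]; p0=st["position"]
C=lambda u,v:((u+.5)/3-.5+140,(v+.5)/3-.5+60)
for uv in [(350,197),(521,157),(526,36)]:
    o,d=ray("scene",C(*uv)); n=R[:,1]; q=o+d*(n@(p0+.014*n-o))/(n@d); print("tool coords",np.round(R.T@(q-p0),4))
E
```

```text
tool coords [-0.0802  0.014   0.0545]
tool coords [0.0571 0.014  0.0593]
tool coords [ 0.0528  0.014  -0.0401]
```

```bash
cat >> h.py <<'E'
YAW=19.9; xh=np.array([np.cos(np.radians(YAW)),np.sin(np.radians(YAW)),0]); yb=np.array([-xh[1],xh[0],0])
t=np.radians(28); n=xh*np.cos(t)+[0,0,np.sin(t)]; up=-xh*np.sin(t)+[0,0,np.cos(t)]
O=np.array([.6460,.1432,.075]); RP=frame(90+YAW,-28)
def tgt(nx,zl): return O+(.014+nx)*n+(zl+.064)*up+.0125*yb
def where(st=None):
    st=st or telemetry.read_state(); q=st["position"]-O-.0125*yb
    print("mod: nx %.4f y %.4f z %.4f | F n %.1f y %.1f up %.1f gf %.1f"%(q@n-.014,q@yb,q@up-.064,st["force"]@n,st["force"]@yb,st["force"]@up,st["grasp_force"]), "F",np.round(st["force"],1),"M",np.round(st["moment"],2))
E
python3 - <<'E'
from h import *
print(RP[:,1]-n,RP[:,2]+up, tgt(.004,.08))
go(tgt(.004,.08),frame(109.9))
E
```

```text
[-1.11022302e-16  1.11022302e-16  0.00000000e+00] [-5.55111512e-17  5.55111512e-17  0.00000000e+00] [0.59312216 0.13735229 0.21059494]
t 13.73 pos [ 0.4732 -0.109   0.2251] F [ 0.6 -0.7 -5.4] open 0.312 gf 29.9
delta [-0.6006  1.7253  0.0965] turn [0.     0.0002 0.1759]
```

Emit:
carry_out:
  deltas:
    - [[0, 0.06, -0.06, 0, 0, 0, 1], [0, 0.16, -0.14, 0, 0, 0, 1], [-0.02, 0.28, -0.22, 0, 0, 0, 1], [-0.04, 0.4, -0.28, 0, 0, 0, 1], [-0.06, 0.53, -0.3, 0, 0, 0, 1], [-0.08, 0.66, -0.3, 0, 0, 0, 1], [-0.1, 0.78, -0.3, 0, 0, 0, 1], [-0.1, 0.88, -0.3, 0, 0, 0, 1], [-0.1, 0.93, -0.3, 0, 0, 0, 1], [-0.1, 0.95, -0.3, 0, 0, 0, 1]]

```text
time_s: 14.57
position: [0.504, 0.0324, 0.269]
tcp_rot: [[-0.993, 0.116, -0.002], [0.116, 0.993, 0.001], [0.002, 0.0, -1.0]]
force: [-0.0, -0.3, -5.0]
opening: 0.318
grasp_force: 29.9
```

Emit:
carry_out:
  deltas:
    - [[-0.05, 0.08, 0, 0, 0, 0.015, 1], [-0.1, 0.16, 0, 0, 0, 0.03, 1], [-0.16, 0.26, 0, 0, 0, 0.05, 1], [-0.22, 0.36, 0, 0, 0, 0.07, 1], [-0.28, 0.46, 0, 0, 0, 0.09, 1], [-0.34, 0.56, 0, 0, 0, 0.11, 1], [-0.4, 0.65, 0, 0, 0, 0.13, 1], [-0.45, 0.72, 0, 0, 0, 0.15, 1], [-0.49, 0.76, 0, 0, 0, 0.165, 1], [-0.5, 0.775, 0, 0, 0, 0.176, 1]]

```text
time_s: 15.4
position: [0.594, 0.1376, 0.2689]
tcp_rot: [[-0.336, 0.942, -0.0], [0.942, 0.336, -0.0], [0.0, -0.0, -1.0]]
force: [-0.4, 0.2, -5.3]
opening: 0.319
grasp_force: 29.9
```

```bash
python3 - <<'E'
from h import *
go(tgt(.004,.08),RP)
E
```

```text
t 15.40 pos [0.594  0.1376 0.2689] F [-0.4  0.2 -5.3] open 0.319 gf 29.9
delta [ 1.000e-04 -5.700e-03  3.886e-01] turn [-0.0778  0.0002 -0.0008]
```

Emit:
carry_out:
  deltas:
    - [[0, 0, 0, -0.01, 0, 0, 1], [0, 0, 0, -0.022, 0, 0, 1], [0, 0, 0, -0.036, 0, 0, 1], [0, 0, 0.03, -0.05, 0, 0, 1], [0, 0, 0.08, -0.062, 0, 0, 1], [0, 0, 0.15, -0.072, 0, 0, 1], [0, -0.003, 0.23, -0.078, 0, -0.001, 1], [0, -0.006, 0.31, -0.078, 0, -0.001, 1], [0, -0.006, 0.37, -0.078, 0, -0.001, 1], [0, -0.006, 0.389, -0.078, 0, -0.001, 1]]

```text
time_s: 16.23
position: [0.5906, 0.1366, 0.2091]
tcp_rot: [[-0.346, 0.83, 0.438], [0.938, 0.306, 0.161], [0.0, 0.466, -0.885]]
force: [-0.4, 0.5, -5.2]
opening: 0.316
grasp_force: 30.0
```

```bash
python3 - <<'E'
from h import *
from rig import capture
import cv2
where(); go(tgt(.004,.03),RP)
s=capture("scene")[:,:,::-1]; t=capture("top")[:,:,::-1]; cv2.imwrite("pics/s4.png",s); cv2.imwrite("pics/t4.png",t)
a=cv2.resize(s[170:310,200:340],(560,560),interpolation=2); b=cv2.resize(t[140:250,150:210],(240,440),interpolation=2)
c=np.zeros((560,800,3),np.uint8); c[:,:560]=a; c[:440,560:]=b; cv2.imwrite("pics/z5.png",cv2.convertScaleAbs(c,alpha=1.6))
E
```

```text
mod: nx 0.0009 y 0.0001 z 0.0799 | F n -2.6 y 0.6 up -4.4 gf 30.0 F [-0.4  0.5 -5.2] M [-0.28  0.78  0.01]
t 16.23 pos [0.5906 0.1366 0.2091] F [-0.4  0.5 -5.2] open 0.316 gf 30.0
delta [-0.0019  0.0216  0.3325] turn [-0.0006 -0.0005  0.0008]
```

View pics/z5.png

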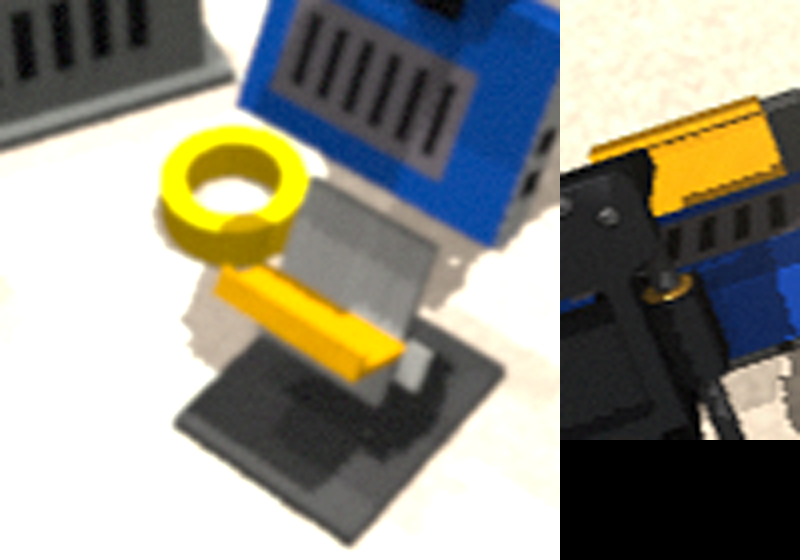

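The module hangs tilted above the stand, with its bottom front edge running from (240,105) to (490,245) and the yellow lip's bottom corners at about (217,290) and (355,380). I'll check the relative offset by projecting both into the scene camera.

```bash
python3 - <<'E'
from h import *
i=camera_info("scene"); Ti=np.linalg.inv(i["cam_to_world"])
def pr(X): c=Ti[:3,:3]@X+Ti[:3,3]; q=i["mtx"]@c/c[2]; return np.round(((q[:2]+.5-[200,170])*4-.5),0)
st=telemetry.read_state(); R=st["tcp_rot"]; p=st["position"]
for x in(-.0825,.0575): print("module bottom front",pr(p+R@[x,.014,.064]))
for zl in (0,.008,.016):
  for y in(-.04,.04): print("lip outer top",zl,pr(O+.040*n+(zl+.008)*up+y*yb),"bottom? ledge top inner",pr(O+zl*up+y*yb))
for y in(-.035,.035): print("rest top",pr(O+.056*up+y*yb))
E
```

```text
module bottom front [225. 109.]
module bottom front [485. 254.]
lip outer top 0 [220. 282.] bottom? ledge top inner [263. 278.]
lip outer top 0 [361. 370.] bottom? ledge top inner [401. 363.]
lip outer top 0.008 [225. 267.] bottom? ledge top inner [268. 264.]
lip outer top 0.008 [367. 355.] bottom? ledge top inner [407. 348.]
lip outer top 0.016 [230. 251.] bottom? ledge top inner [273. 249.]
lip outer top 0.016 [373. 339.] bottom? ledge top inner [412. 333.]
rest top [308. 179.]
rest top [432. 251.]
```

Emit:
carry_out:
  deltas:
    - [[-0.008, 0.022, 0.02, 0, 0, 0.001, 1], [-0.008, 0.022, 0.06, 0, 0, 0.001, 1], [-0.008, 0.022, 0.1, 0, 0, 0.001, 1], [-0.008, 0.022, 0.15, 0, 0, 0.001, 1], [-0.008, 0.022, 0.2, 0, 0, 0.001, 1], [-0.008, 0.022, 0.25, 0, 0, 0.001, 1], [-0.008, 0.022, 0.29, 0, 0, 0.001, 1], [-0.008, 0.022, 0.32, 0, 0, 0.001, 1], [-0.008, 0.022, 0.333, 0, 0, 0.001, 1], [-0.008, 0.022, 0.333, 0, 0, 0.001, 1]]

```text
time_s: 17.17
position: [0.6173, 0.145, 0.1681]
tcp_rot: [[-0.341, 0.83, 0.441], [0.94, 0.3, 0.161], [0.002, 0.47, -0.883]]
force: [-0.1, -0.0, -4.6]
opening: 0.32
grasp_force: 30.0
```

```bash
python3 - <<'E'
from h import *
where(); go(tgt(.004,.013),RP)
E
```

```text
mod: nx 0.0065 y -0.0010 z 0.0306 | F n -2.2 y 0.0 up -4.0 gf 30.0 F [-0.1 -0.  -4.6] M [-0.3   0.79 -0.01]
t 17.17 pos [0.6173 0.145  0.1681] F [-0.1 -0.  -4.6] open 0.320 gf 30.0
delta [ 0.0066 -0.0166  0.1172] turn [ 0.0001 -0.0003 -0.0001]
```

Emit:
carry_out:
  deltas:
    - [[0, -0.017, 0.01, 0, 0, 0, 1], [0, -0.017, 0.025, 0, 0, 0, 1], [0, -0.017, 0.04, 0, 0, 0, 1], [0, -0.017, 0.055, 0, 0, 0, 1], [0, -0.017, 0.07, 0, 0, 0, 1], [0, -0.017, 0.08, 0, 0, 0, 1], [0, -0.017, 0.09, 0, 0, 0, 1], [0, -0.017, 0.1, 0, 0, 0, 1], [0, -0.017, 0.11, 0, 0, 0, 1], [0, -0.017, 0.117, 0, 0, 0, 1]]

```text
time_s: 18.0
position: [0.6231, 0.147, 0.152]
tcp_rot: [[-0.34, 0.83, 0.442], [0.94, 0.3, 0.161], [0.001, 0.471, -0.882]]
force: [-0.1, 0.0, -4.9]
opening: 0.318
grasp_force: 30.0
```

```bash
python3 - <<'E'
from h import *
where(); go(tgt(.003,.005),RP)
E
```

```text
mod: nx 0.0043 y -0.0011 z 0.0135 | F n -2.4 y 0.1 up -4.3 gf 30.0 F [-0.1  0.  -4.9] M [-0.35  0.77 -0.01]
t 18.00 pos [0.6231 0.147  0.152 ] F [-0.1  0.  -4.9] open 0.318 gf 30.0
delta [ 0.0072 -0.0089  0.0567] turn [ 0.0002 -0.0002 -0.0001]
```

Next, 0.6 mm steps to feel for the ledge.

Emit:
carry_out:
  deltas:
    - [[0, 0, 0.004, 0, 0, 0, 1], [0, 0, 0.008, 0, 0, 0, 1], [0, 0, 0.012, 0, 0, 0, 1], [0, 0, 0.016, 0, 0, 0, 1], [0, 0, 0.02, 0, 0, 0, 1], [0, 0, 0.024, 0, 0, 0, 1], [0, 0, 0.028, 0, 0, 0, 1], [0, 0, 0.03, 0, 0, 0, 1], [0, 0, 0.03, 0, 0, 0, 1], [0, 0, 0.03, 0, 0, 0, 1]]

```text
time_s: 18.83
position: [0.625, 0.1478, 0.1482]
tcp_rot: [[-0.34, 0.83, 0.442], [0.94, 0.3, 0.161], [0.001, 0.471, -0.882]]
force: [-0.2, -0.5, -4.0]
opening: 0.315
grasp_force: 30.0
```

```bash
python3 -c "
from h import *
where()"
```

```text
mod: nx 0.0043 y -0.0011 z 0.0092 | F n -2.2 y -0.4 up -3.4 gf 30.0 F [-0.2 -0.5 -4. ] M [-0.32  0.71 -0.01]
```

Emit:
carry_out:
  deltas:
    - [[0, 0, 0.004, 0, 0, 0, 1], [0, 0, 0.008, 0, 0, 0, 1], [0, 0, 0.012, 0, 0, 0, 1], [0, 0, 0.016, 0, 0, 0, 1], [0, 0, 0.02, 0, 0, 0, 1], [0, 0, 0.02, 0, 0, 0, 1], [0, 0, 0.02, 0, 0, 0, 1], [0, 0, 0.02, 0, 0, 0, 1], [0, 0, 0.02, 0, 0, 0, 1], [0, 0, 0.02, 0, 0, 0, 1]]

```text
time_s: 19.67
position: [0.6258, 0.1485, 0.1465]
tcp_rot: [[-0.341, 0.829, 0.442], [0.94, 0.3, 0.162], [0.002, 0.471, -0.882]]
force: [-6.9, -1.5, 4.3]
opening: 0.319
grasp_force: 30.0
```

```bash
python3 -c "
from h import *
where()"
```

```text
mod: nx 0.0044 y -0.0007 z 0.0072 | F n -4.1 y 0.9 up 7.1 gf 30.0 F [-6.9 -1.5  4.3] M [-0.26  1.    0.06]
```

Ledge felt at about z = 8 mm, which matches the visual estimate. Next I slide back towards the backrest.

Emit:
carry_out:
  deltas:
    - [[0, 0, -0.01, 0, 0, 0, 1], [0, -0.004, -0.015, 0, 0, 0, 1], [0, -0.008, -0.015, 0, 0, 0, 1], [0, -0.012, -0.015, 0, 0, 0, 1], [0, -0.016, -0.015, 0, 0, 0, 1], [0, -0.02, -0.015, 0, 0, 0, 1], [0, -0.022, -0.015, 0, 0, 0, 1], [0, -0.024, -0.015, 0, 0, 0, 1], [0, -0.024, -0.015, 0, 0, 0, 1], [0, -0.024, -0.015, 0, 0, 0, 1]]

```text
time_s: 20.5
position: [0.6224, 0.1468, 0.1458]
tcp_rot: [[-0.34, 0.83, 0.442], [0.94, 0.3, 0.161], [0.001, 0.471, -0.882]]
force: [0.6, 0.4, -4.9]
opening: 0.319
grasp_force: 30.0
```

```bash
python3 -c "
from h import *
where()"
```

```text
mod: nx 0.0007 y -0.0011 z 0.0084 | F n -1.7 y 0.2 up -4.7 gf 30.0 F [ 0.6  0.4 -4.9] M [-0.32  0.78  0.  ]
```

Emit:
carry_out:
  deltas:
    - [[0, -0.004, 0, 0, 0, 0, 1], [0, -0.008, 0, 0, 0, 0, 1], [0, -0.012, 0, 0, 0, 0, 1], [0, -0.014, 0, 0, 0, 0, 1], [0, -0.014, 0, 0, 0, 0, 1], [0, -0.014, 0, 0, 0, 0, 1], [0, -0.014, 0, 0, 0, 0, 1], [0, -0.014, 0, 0, 0, 0, 1], [0, -0.014, 0, 0, 0, 0, 1], [0, -0.014, 0, 0, 0, 0, 1]]

```text
time_s: 21.33
position: [0.6218, 0.1463, 0.1457]
tcp_rot: [[-0.34, 0.829, 0.445], [0.94, 0.3, 0.161], [0.0, 0.473, -0.881]]
force: [3.3, 3.6, -2.4]
opening: 0.316
grasp_force: 29.9
```

```bash
python3 -c "
from h import *
where()"
```

```text
mod: nx 0.0001 y -0.0014 z 0.0086 | F n 2.7 y 2.3 up -4.1 gf 29.9 F [ 3.3  3.6 -2.4] M [ 0.45 -0.25  0.41]
```

Emit:
carry_out:
  deltas:
    - [[0, -0.002, 0, 0, 0, -0.001, 1], [0, -0.004, 0, 0, 0, -0.002, 1], [0, -0.006, 0, 0, 0, -0.003, 1], [0, -0.008, 0, 0, 0, -0.003, 1], [0, -0.01, 0, 0, 0, -0.003, 1], [0, -0.01, 0, 0, 0, -0.003, 1], [0, -0.01, 0, 0, 0, -0.003, 1], [0, -0.01, 0, 0, 0, -0.003, 1], [0, -0.01, 0, 0, 0, -0.003, 1], [0, -0.01, 0, 0, 0, -0.003, 1]]

```text
time_s: 22.17
position: [0.6217, 0.1462, 0.1457]
tcp_rot: [[-0.354, 0.822, 0.446], [0.935, 0.314, 0.162], [-0.007, 0.475, -0.88]]
force: [5.7, 5.9, -1.4]
opening: 0.318
grasp_force: 30.0
```

```bash
cat >> h.py <<'E'
def mom():
    s=telemetry.read_state(); m=s["moment"]; print("M n %.2f y %.2f up %.2f"%(m@n,m@yb,m@up),"R vs RP rotvec deg (tool)",np.round(np.degrees(Ro.from_matrix(RP.T@s["tcp_rot"]).as_rotvec()),2))
E
python3 -c "
from h import *
where();mom()"
```

```text
mod: nx -0.0001 y -0.0014 z 0.0087 | F n 5.8 y 3.6 up -4.7 gf 30.0 F [ 5.7  5.9 -1.4] M [ 0.99 -0.51  0.22]
M n 0.77 y -0.82 up -0.16 R vs RP rotvec deg (tool) [-0.35  0.01 -0.91]
```

Emit:
carry_out:
  deltas:
    - [[0, 0.002, 0, 0, 0, 0.001, 1], [0, 0.004, 0.002, 0, 0, 0.0013, 1], [0, 0.004, 0.004, 0, 0, 0.0013, 1], [0, 0.004, 0.006, 0, 0, 0.0013, 1], [0, 0.004, 0.008, 0, 0, 0.0013, 1], [0, 0.004, 0.01, 0, 0, 0.0013, 1], [0, 0.004, 0.012, 0, 0, 0.0013, 1], [0, 0.004, 0.014, 0, 0, 0.0013, 1], [0, 0.004, 0.014, 0, 0, 0.0013, 1], [0, 0.004, 0.014, 0, 0, 0.0013, 1]]

```text
time_s: 23.0
position: [0.6224, 0.1461, 0.1446]
tcp_rot: [[-0.348, 0.824, 0.446], [0.937, 0.309, 0.161], [-0.005, 0.474, -0.88]]
force: [0.7, 3.2, 6.9]
opening: 0.32
grasp_force: 30.0
```

```bash
python3 -c "
from h import *
where();mom()"
```

```text
mod: nx -0.0001 y -0.0018 z 0.0074 | F n 4.8 y 2.8 up 5.3 gf 30.0 F [0.7 3.2 6.9] M [ 0.69 -0.53  0.12]
M n 0.47 y -0.74 up -0.11 R vs RP rotvec deg (tool) [-0.32 -0.03 -0.56]
```

Emit:
carry_out:
  deltas:
    - [[0, 0.004, -0.003, 0, 0, 0, 1], [0, 0.01, -0.006, 0, 0, 0, 1], [0, 0.01, -0.006, 0, 0, 0, 1], [0, 0.01, -0.006, 0, 0, 0, 1], [0, 0.01, -0.006, 0, 0, 0, 1], [0, 0.01, -0.006, 0, 0, 0, 1], [0, 0.01, -0.006, 0, 0, 0, 1], [0, 0.01, -0.006, 0, 0, 0, 1], [0, 0.01, -0.006, 0, 0, 0, 1], [0, 0.01, -0.006, 0, 0, 0, 1]]

```text
time_s: 23.83
position: [0.6223, 0.1463, 0.1445]
tcp_rot: [[-0.349, 0.826, 0.444], [0.937, 0.31, 0.161], [-0.005, 0.472, -0.882]]
force: [4.2, 0.3, 5.6]
opening: 0.315
grasp_force: 30.0
```

```bash
python3 -c "
from h import *
where();mom()"
```

```text
mod: nx -0.0001 y -0.0016 z 0.0074 | F n 6.2 y -1.2 up 3.0 gf 30.0 F [4.2 0.3 5.6] M [ 0.24 -0.85 -0.14]
M n -0.13 y -0.88 up -0.10 R vs RP rotvec deg (tool) [-0.16  0.01 -0.58]
```

Emit:
carry_out:
  deltas:
    - [[0, 0, 0, 0, 0, 0, 0.3], [0, 0, 0, 0, 0, 0, 0.25], [0, 0, 0, 0, 0, 0, 0.2], [0, 0, 0, 0, 0, 0, 0.2], [0, 0, 0, 0, 0, 0, 0.2], [0, 0, 0, 0, 0, 0, 0.2], [0, 0, 0, 0, 0, 0, 0.2], [0, 0, 0, 0, 0, 0, 0.2], [0, 0, 0, 0, 0, 0, 0.2], [0, 0, 0, 0, 0, 0, 0.2]]

```text
time_s: 24.67
position: [0.6212, 0.1467, 0.1438]
tcp_rot: [[-0.35, 0.826, 0.441], [0.937, 0.31, 0.162], [-0.003, 0.47, -0.883]]
force: [0.5, -0.4, -0.3]
opening: 0.403
grasp_force: 0.0
```

```bash
python3 -c "
from h import *
where();mom();print(telemetry.read_state()['opening'])"
```

```text
mod: nx -0.0012 y -0.0008 z 0.0071 | F n 0.2 y -0.6 up -0.5 gf 0.0 F [ 0.5 -0.4 -0.3] M [-0.15  0.32 -0.03]
M n -0.04 y 0.35 up -0.02 R vs RP rotvec deg (tool) [-0.03  0.1  -0.58]
0.40260712115390723
```

Emit:
carry_out:
  deltas:
    - [[0, 0.007, 0, 0, 0, 0, 0], [0, 0.007, 0, 0, 0, 0, -0.2], [0, 0.007, 0, 0, 0, 0, -0.3], [0, 0.007, 0, 0, 0, 0, -0.3], [0, 0.007, -0.04, 0, 0, 0, -0.3], [0, 0.007, -0.1, 0, 0, 0, -0.3], [0, 0.007, -0.2, 0, 0, 0, -0.3], [0, 0.007, -0.3, 0, 0, 0, -0.3], [0, 0.007, -0.4, 0, 0, 0, -0.3], [0, 0.007, -0.5, 0, 0, 0, -0.3]]

```text
time_s: 25.5
position: [0.5886, 0.1345, 0.212]
tcp_rot: [[-0.349, 0.826, 0.442], [0.937, 0.31, 0.161], [-0.004, 0.471, -0.882]]
force: [-0.4, 0.3, 0.1]
opening: 0.649
grasp_force: 0.0
```

Emit:
carry_out:
  deltas:
    - [[0, 0, -0.15, 0, 0, 0, -0.3], [0, 0, -0.3, 0, 0, 0, -0.3], [0, -0.1, -0.45, 0, 0, 0, -0.3], [0, -0.25, -0.6, 0, 0, 0, -0.3], [0, -0.4, -0.7, 0, 0, 0, -0.3], [0, -0.55, -0.7, 0, 0, 0, -0.3], [0, -0.7, -0.7, 0, 0, 0, -0.3], [0, -0.8, -0.7, 0, 0, 0, -0.3], [0, -0.9, -0.7, 0, 0, 0, -0.3], [0, -0.9, -0.7, 0, 0, 0, -0.3]]

```text
time_s: 26.33
position: [0.4276, 0.0764, 0.2387]
tcp_rot: [[-0.348, 0.828, 0.439], [0.937, 0.308, 0.162], [-0.001, 0.468, -0.884]]
force: [-0.3, 0.6, -0.6]
opening: 0.649
grasp_force: 0.0
```

```bash
python3 - <<'E'
from rig import capture
import cv2,numpy as np
s=capture("scene")[:,:,::-1]; t=capture("top")[:,:,::-1]; cv2.imwrite("pics/s5.png",s); cv2.imwrite("pics/t5.png",t)
a=cv2.resize(s[100:310,150:350],(500,525),interpolation=2); b=cv2.resize(t[140:250,150:240],(300,367),interpolation=2)
c=np.zeros((525,800,3),np.uint8); c[:,:500]=a; c[:367,500:]=b; cv2.imwrite("pics/z6.png",cv2.convertScaleAbs(c,alpha=1.6))
E
```

```text
(no output)
```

View pics/z6.png

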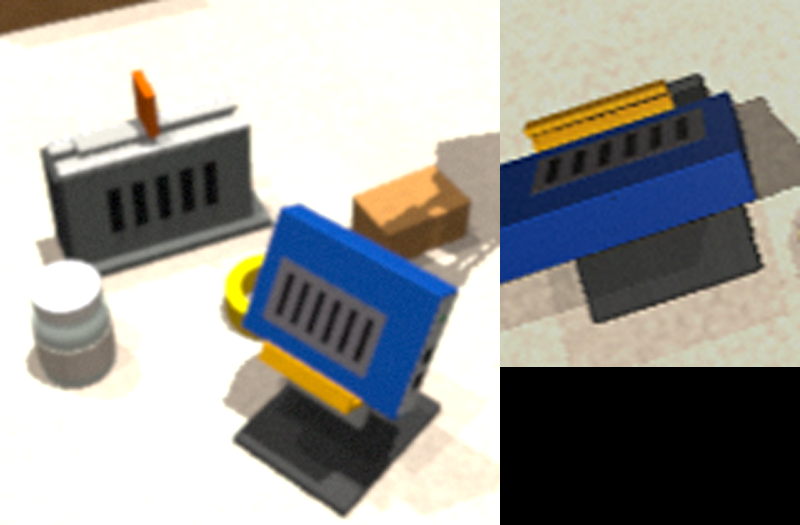

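The module is seated on the ledge and leaning on the backrest, and everything else is in place. Module bottom corners are at about (246,328) and (395,415), and the lip's at (261,345) and (357,405). I'll check centring.

```bash
python3 - <<'E'
from h import *
C=lambda u,v:((u+.5)/2.5-.5+150,(v+.5)/2.5-.5+100)
def y(cam,uv,off):
    o,d=ray(cam,uv); q=o+d*(n@(O+off*n-o))/(n@d)-O; return np.round([q@yb,q@up],4)
for nm,uv,off in [("botL",(246,328),.028),("botR",(395,415),.028),("topL",(285,208),.028),("topR",(446,295),.028),("lipL",(261,345),.04),("lipR",(357,405),.04)]: print(nm,y("scene",C(*uv),off))
B=lambda u,v:((u-500+.5)*.3-.5+150,(v+.5)*.3-.5+140)
for nm,uv,off in [("top view mod front-top R",(728,95),.028),("lip R",(668,82),.04),("lip L",(526,125),.04)]: print(nm,y("top",B(*uv),off))
E
```

```text
botL [-0.0655  0.0106]
botR [0.068  0.0139]
topL [-0.0657  0.1098]
topR [0.0708 0.11  ]
lipL [-0.0424  0.0117]
lipR [0.0441 0.0114]
top view mod front-top R [-0.0711  0.0134]
lip R [-0.0409 -0.0063]
lip L [ 0.0427 -0.0122]
```

```bash
python3 -c "
from rig import job
print(job.hand_in())"
```

```text
the job is handed in; nothing more can be done
None
```

I pushed the ejector to its stop and set the module on the ledge, centred to about 1–2 mm by camera and resting against the backrest; the carton, tape and jar look unmoved, and the job was handed in at about 26 s.

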